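# Clamp the gauge block in the ratchet vise

### The job

Lay the drilled aluminium block flat in the nest of the ratchet vise, its long side along the vise and one end close to the end stop, and let go of it. Then turn the vise's black bar knob clockwise, click by click, until you feel the sprung foot begin to squeeze the block against the end stop, and go on until the pawl has dropped behind the second tooth after that, no further. Let go, so that the pawl alone holds the block, and leave the tools and other things round about where they are.

Things in the scene. Friction and masses are not known exactly. Their poses are not given: they have to be found in the camera images.
- alu_block: the drilled aluminium gauge block, loose on the right table: 40 (its x) x 60 (its y) x 25 mm (z), 0.16 kg, five small dark holes on top; origin at the centre of its underside
- vise: ratchet vise, fixed on the left table: grey base plate 214 (its x) x 112 (its y) x 12 mm; origin at the centre of the plate's underside, z up; its x axis runs from the end stop at the -x end to the knob at the +x end
- nest (a point): middle of the nest's floor, on top of the plate (12 mm above the table), axes as the vise's. The nest lies between two steel rails along x, 46 mm apart, 5 mm high, 5 mm thick, 64 mm long. The block lies between them, long side along x, its -x end at the end stop (touching it or up to 4 mm off)
- end_stop: steel end stop of the nest, fixed, but set at a different place along the vise each time: 16 (x) x 38 (y) x 24 mm, with a black screw on top (to 34 mm); origin at the centre of its underside on the plate, axes as the vise's; its working face lies 8 mm from the origin towards +x
- slide (a point): point in the slideway between nest and knob, 27 mm above the table. Here the knob drives a blue carriage towards the end stop, 15 mm per radian. A sprung foot, 26 mm wide, on a plunger with a yellow band stands out in front of it. At the start the foot is 5 to 19 mm short of a block that touches the end stop. Its spring gives 1.46 N/mm: a tooth adds 5.9 mm, 8.6 N
- knob: ratchet wheel (16 teeth, tip radius 36 mm, top 53 mm above the table) with the black bar knob, turning about the vertical axis 62 mm along the vise's x; origin on that axis at table height. Knob angle = how far its x axis (white line on the bar) is turned clockwise from the vise's x axis, 0 or one tooth on at the start. Teeth catch at multiples of 0.393 rad (22.5 degrees); end 2.6 rad
- knob_grip (a point): on the knob's axis, in the bar, 78 mm above the table, turning with it. Bar: 52 (x) x 16 (y) mm, 59 to 93 mm above the table. A weak spring turns the knob back onto the last caught tooth, so turn 0.06 to 0.1 rad past a catch and let go. It turns idle at 0.03 N m, with a jolt at each click. While the foot squeezes it grows by 0.33 N m per rad, 0.13 N m per tooth: feel that
- ok_stamp: bystander: rubber stamp with a wooden handle, 27 x 46 x 65 mm, origin at the centre of its underside
- probe_tin: bystander: round white tin, 60 mm across, 22 mm high, origin at the centre of its underside
- screwdriver: bystander: screwdriver with a blue handle, 156 mm long, lying; origin at the centre of its underside
- tape_amber: bystander: roll of amber tape, 72 mm across, 19 mm high, origin at the centre of its underside
- solder_spool: bystander: spool, 60 mm across, 48 mm high, origin at the centre of its underside

How it is judged:
By the outcome, as a careful person would: the job done as asked, in the order asked, and still so for the second after the job is handed in, with the robot touching nothing.
It also fails if it takes over 72 s, if anything falls off the work surface, if the arm or the gripper's body presses on something with over 40 N, if the wrist force passes 120 N, or if a joint passes its speed limit or range.

### The arm

A 6-joint arm with a two-finger parallel gripper is mounted at the origin on a cart in front of the work surface, level with it; the furniture and walls round the work are solid. World frame = base frame: x ahead of the robot, y to its left, z up, the work surface at z = 0. Lengths are in m, angles in rad, forces in N, time in s.
With the tool pointing down it reaches from about 0.35 to 0.875 m from the base axis. Payload 15.5 kg.
Tool frame: the origin (TCP) lies at the very end of the fingers, on their centre line; the grasp point (between the pads) lies 19 mm behind it; z points along the fingers, x is the direction in which the jaws open and shut, and the axes are right-handed (so a half turn about z gives the same grasp; the last joint's range is limited). The gripper opens to 85 mm and grips with 20 to 120 N. Pads are 22 mm wide; open, the fingers measure 114 mm over their backs; the gripper's body (76 mm by 85 mm) begins 54 mm behind the grasp point. The pads swing forward as they close: fully open they stand 13 mm farther back than shut.
Start: joints at [1.109, 0.494, 1.345, -0, 1.302, -0.096], TCP at [0.224, 0.584, 0.231] pointing down, gripper open.
Joint ranges: [-2.91, 2.91], [-0.82, 2.16], [0.22, 2.67], [-1.22, 4.37], [0.12, 2.79], [-3.08, 3.08]. Speed limits (rad/s): [1.89, 1.89, 2.57, 3.01, 3.01, 3.01].

### API

Orientations are given as a unit quaternion [x, y, z, w].
In Python, from cell import bot gives the robot as it stands.
- The arm moves only by the tool carry_out, never from a script. Its argument "series" is a list of rows, each a list of 7 numbers: the shift along the tool's x, y, z in cm, then the turn, a rotation vector about the tool's x, y, z in rad, then the finger opening in cm, from 0 to 8.54. In form: [[dx, dy, dz, ax, ay, az, gripper], ...]. A call has 1 to 8 rows; each row shifts and turns the commanded pose from where the row before left it, along the tool's axes as they then stand; what a row does not reach is not made up. A row lasts 1/10 s, in which the tool goes at most 50 mm and 8.59 degrees, less where a joint would pass 70% of its speed; a pose out of reach is approached as far as the arm can. A call is refused whole if a number of a shift passes 5 or a number of a turn 0.15, either way. A call with a gripper value outside its range is refused whole. The fingers move at their own pace and stop on an object; "grip_force" is the grip in N (left out, the last holds). Time passes only in rows, so rows that do not move let the fingers close. It gives the time, the measured TCP pose, the force and the opening at its end, in the units of the state.
- bot.read_state(): the state, without advancing time (a new reading comes with each control period).
- bot.grab_frame(name): name is "side" or "top" or "wrist"; returns the picture (384x512x3 uint8, red, green, blue); there is no depth.
- bot.calibration(name): a dict with "fx", "fy", "cx", "cy" (pixels), "rvec" (rotation vector, rad) and "tvec" (3), from world to camera coordinates, as OpenCV has them; the wrist camera has in their place "hand_eye" (4x4, takes a point from camera to tool coordinates, whose origin is the TCP and whose axes are the tool frame's). Camera axes: x right, y down, z forward; pixel columns grow to the right and rows downward; lengths in m; the calibration is good to about 2 mm. The wrist camera is an equidistant fisheye: a pixel r from the principal point sees the ray r / f radians off the axis. A picture is of the moment at which its call begins: read the wrist's pose just before it. calibration takes no time and is no camera call.
- bot.hand_in(): hands the job in, once; it reports no verdict.
The state is a dict: "time": time; "qpos": joint angles; "qvel": joint speeds; "tau": joint torques, N m; "ee_pos": TCP position; "tcp_rot": TCP orientation; "contact_force": force on the tool from outside, world axes, zero at the start; "moment": the same for the moment, N m; "finger_gap": finger opening in m.
Only numpy, scipy, OpenCV 4.12 (cv2) and the standard library are available. Lean on these libraries where they do the work, as an engineer would, in place of code of your own. Each camera call takes 0.05 s, during which the arm holds its last target.

## Working session

There is one attempt and no reset: what is moved stays moved. The work goes in short steps, Python scripts to look and compute and a tool call to move; the robot and the scene stay as the last step left them, time stands still between calls to the robot, and variables do not carry over. Pictures are saved under pics/ and viewed, and the job is handed in when it is done.

Besides the shell and the picture viewer there is one more tool, called after "Emit:" as name([rows], argument=value, ...), one row to a line, values as JSON. carry_out: Moves the arm, as the interface text tells. Its arguments: {"type":"object","properties":{"series":{"type":"array","items":{"type":"array","items":{"type":"number"}}},"grip_force":{"type":"number"}},"required":["series"]}

```bash
ls; mkdir -p pics; python3 - <<'E'
from cell import bot
import cv2
print(bot.read_state())
for n in ["top","side","wrist"]:
    c=bot.calibration(n); print(n,c)
    im=bot.grab_frame(n); cv2.imwrite(f"pics/{n}0.png",im[:,:,::-1])
E
```

```text
pics
{'time': 0.0, 'qpos': array([ 1.10949078e+00,  4.94149099e-01,  1.34614368e+00,  1.96345500e-06,
        1.30250169e+00, -9.54943213e-02]), 'qvel': array([ 6.70494006e-04,  1.01537677e-03, -1.30714985e-03, -4.12616913e-05,
        2.57755216e-03, -3.67826208e-04]), 'tau': array([ 8.91883678e-05, -8.82160234e+01, -3.83894026e+01,  1.36778567e-04,
        9.69771354e-03, -1.01306418e-04]), 'ee_pos': array([0.22339612, 0.58331923, 0.2307172 ]), 'tcp_rot': array([ 8.23925652e-01,  5.66697591e-01, -5.25777279e-04,  2.90946859e-04]), 'contact_force': array([-0.30933888,  0.0117191 , -0.47639482]), 'moment': array([ 0.0169997 , -0.00024551, -0.03377305]), 'finger_gap': 0.08539857341175011}
top {'fx': 363.90515125647113, 'fy': 363.90515125647113, 'cx': 252.52562456872582, 'cy': 194.33192919611687, 'rvec': array([ 2.09490865, -2.15435902,  0.19599893]), 'tvec': array([0.14300765, 0.49733929, 0.99420058])}
side {'fx': 421.91878399901145, 'fy': 421.91878399901145, 'cx': 254.66223206922032, 'cy': 188.75627857168345, 'rvec': array([ 0.67053228, -2.26233299,  1.58012439]), 'tvec': array([0.4733755 , 0.14092075, 0.95903171])}
wrist {'fx': 297.3186396354542, 'fy': 297.3186396354542, 'cx': 261.082228100898, 'cy': 190.0914653755938, 'hand_eye': array([[ 9.99999959e-01, -5.17188575e-05, -2.80089994e-04,
        -2.95310972e-04],
       [ 1.39982863e-04,  9.45658492e-01,  3.25161492e-01,
        -8.38484012e-02],
       [ 2.48052500e-04, -3.25161518e-01,  9.45658461e-01,
        -1.42110645e-01],
       [ 0.00000000e+00,  0.00000000e+00,  0.00000000e+00,
         1.00000000e+00]])}
```

View pics/top0.png

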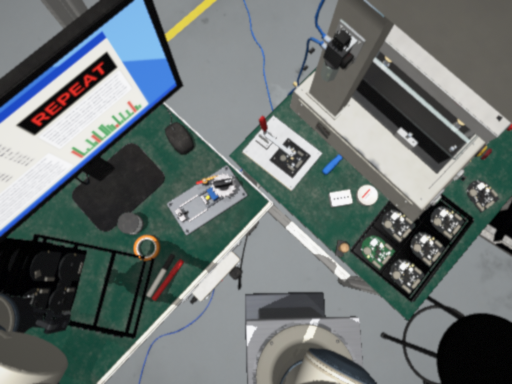

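View pics/side0.png

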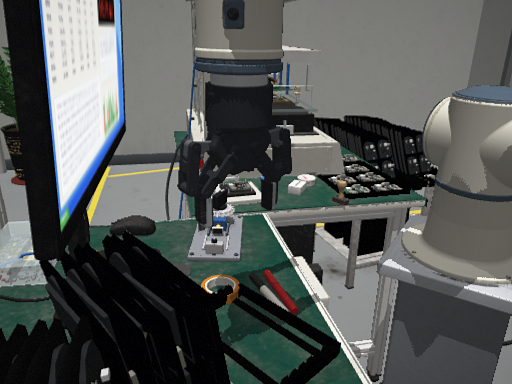

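View pics/wrist0.png

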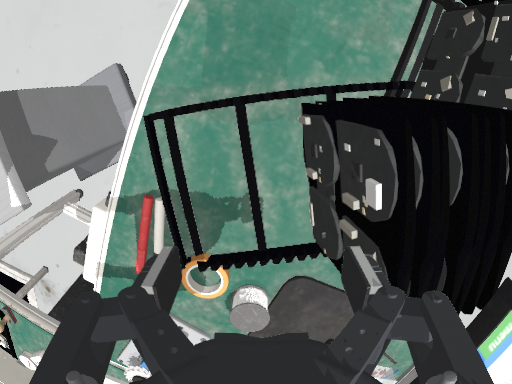

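The top view shows the block at about (341,198), the tin at (367,195) and the vise around (207,200). Next I'll zoom in and measure.

```bash
cat > h.py <<'E'
from cell import bot
import numpy as np, cv2
from scipy.spatial.transform import Rotation as R
def K(c): return np.array([[c['fx'],0,c['cx']],[0,c['fy'],c['cy']],[0,0,1]])
def proj(n,P):
    c=bot.calibration(n); return cv2.projectPoints(np.atleast_2d(np.array(P,float)),c['rvec'],c['tvec'],K(c),None)[0][:,0]
def ray(n,uv,z):
    c=bot.calibration(n); Rm=R.from_rotvec(c['rvec']).as_matrix(); o=-Rm.T@c['tvec']
    uv=np.atleast_2d(uv); d=np.c_[(uv[:,0]-c['cx'])/c['fx'],(uv[:,1]-c['cy'])/c['fy'],np.ones(len(uv))]@Rm
    return o+d*((z-o[2])/d[:,2:])
def wray(uv,z,pos,q):
    c=bot.calibration('wrist'); uv=np.atleast_2d(np.array(uv,float)); H=c['hand_eye']
    D=np.array([0.,0,0,0]); u=cv2.fisheye.undistortPoints(uv[:,None],K(c),D)[:,0]
    d=np.c_[u,np.ones(len(u))]@H[:3,:3].T; T=R.from_quat(q).as_matrix()
    d=d@T.T; o=np.array(pos)+T@H[:3,3]
    return o+d*((z-o[2])/d[:,2:])
def wproj(P,pos,q):
    c=bot.calibration('wrist'); H=c['hand_eye']; T=R.from_quat(q).as_matrix()
    p=(np.atleast_2d(P)-np.array(pos))@T; p=(p-H[:3,3])@H[:3,:3]
    r=np.hypot(p[:,0],p[:,1]); th=np.arctan2(r,p[:,2]); 
    return np.c_[c['cx']+c['fx']*th*p[:,0]/r, c['cy']+c['fy']*th*p[:,1]/r]
E
python3 - <<'E'
from h import *
for n in ['top','side']:
    print(n,proj(n,[[0,0,0],[.224,.584,.231]]))
print(ray('top',[[341,198],[367,195],[207,200],[332,163],[146,246]],0.02))
im=cv2.imread('pics/top0.png')
a=cv2.resize(im[150:250,150:275],None,fx=6,fy=6,interpolation=cv2.INTER_CUBIC);cv2.imwrite('pics/tz1.png',a)
a=cv2.resize(im[145:225,300:400],None,fx=7,fy=7,interpolation=cv2.INTER_CUBIC);cv2.imwrite('pics/tz2.png',a)
E
```

```text
top [[304.870415   376.3719872 ]
 [ 50.61306846 307.61615086]]
side [[462.92022175 250.75330048]
 [236.31352296 225.91894677]]
[[ 0.4877967  -0.12934266  0.02      ]
 [ 0.49455506 -0.20603745  0.02      ]
 [ 0.49291277  0.2625179   0.02      ]
 [ 0.59418959 -0.11021043  0.02      ]
 [ 0.36443169  0.43751918  0.02      ]]
```

View pics/tz1.png

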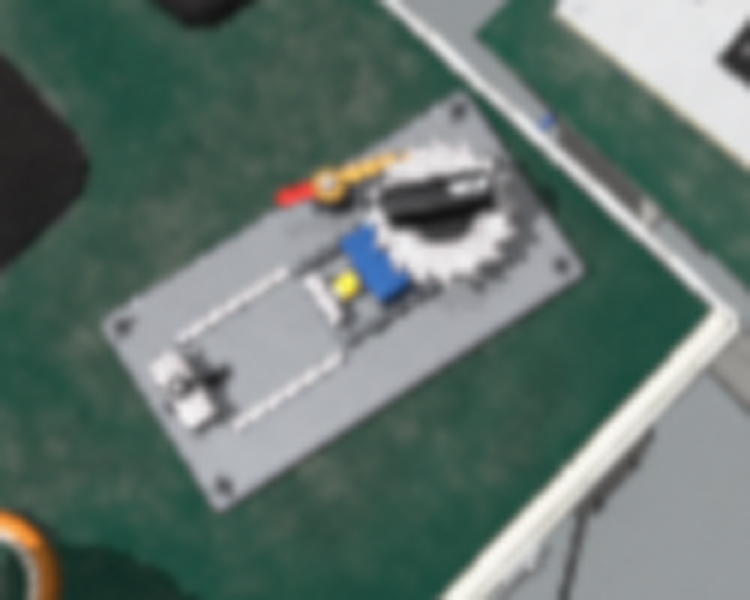

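View pics/tz2.png

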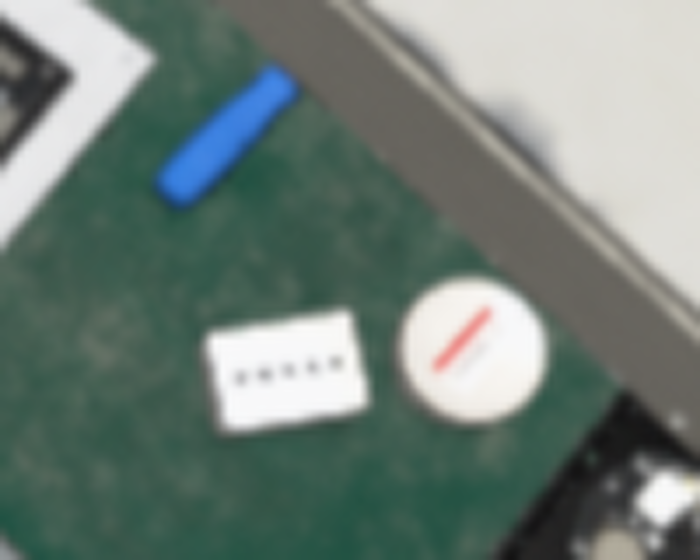

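The crop gives the plate corners at (462,92), (582,272), (220,510) and (102,325), and the block's top corners at (207,332), (350,309), (369,408) and (225,430). The tin's 60 mm circle stands just to the right of the block.

```bash
cat >> h.py <<'E'
def un(p,s,ox,oy): return (np.array(p,float)+.5)/s-.5+np.array([ox,oy])
def fitrect(model,P):
    m=np.array(model,float);P=P[:,:2];cm,cp=m.mean(0),P.mean(0)
    H=(m-cm).T@(P-cp);U,S,V=np.linalg.svd(H);Rm=V.T@np.diag([1,np.linalg.det(V.T@U.T)])@U.T
    t=cp-Rm@cm; return t,np.arctan2(Rm[1,0],Rm[0,0]),np.linalg.norm((m@Rm.T+t)-P,axis=1)
E
python3 - <<'E'
from h import *
P=ray('top',un([(462,92),(582,272),(220,510),(102,325)],6,150,150),.012)
print(P, [np.linalg.norm(P[i]-P[(i+1)%4]) for i in range(4)])
print('vise',fitrect([(.107,.056),(.107,-.056),(-.107,-.056),(-.107,.056)],P))
P=ray('top',un([(207,332),(350,309),(369,408),(225,430)],7,300,145),.025)
print(P,[np.linalg.norm(P[i]-P[(i+1)%4]) for i in range(4)])
# order: px right = -y world; long side y
print('blk',fitrect([(.02,.03),(.02,-.03),(-.02,-.03),(-.02,.03)],P))
print('tin',ray('top',un([(474,350)],7,300,145),.022))
# end stop & knob
print(ray('top',un([(182,388)],6,150,150),.036), 'white line',ray('top',un([(380,200),(495,180)],6,150,150),.093))
E
```

```text
[[0.59941775 0.20425838 0.012     ]
 [0.50623691 0.14654641 0.012     ]
 [0.39439372 0.32409389 0.012     ]
 [0.48646343 0.38246443 0.012     ]] [np.float64(0.10960538003670496), np.float64(0.20983805727017577), np.float64(0.109013540793653), np.float64(0.21098833033866135)]
vise (array([0.49662795, 0.26434078]), np.float64(-1.0080634382654017), array([0.00174583, 0.00258461, 0.00238033, 0.00229646]))
[[ 0.50568381 -0.09480261  0.025     ]
 [ 0.51376712 -0.15512493  0.025     ]
 [ 0.47173731 -0.1597917   0.025     ]
 [ 0.46420567 -0.09951185  0.025     ]] [np.float64(0.06086149631906766), np.float64(0.042288108217242), np.float64(0.06074854440148099), np.float64(0.04174461465107397)]
blk (array([ 0.48884848, -0.12730777]), np.float64(0.12341292999783919), array([0.00073254, 0.0014682 , 0.00098844, 0.00120438]))
tin [[ 0.49545224 -0.20633649  0.022     ]]
[[0.45097833 0.33815832 0.036     ]] white line [[0.52733816 0.23693384 0.093     ]
 [0.53522235 0.18417946 0.093     ]]
```

```bash
cat >> h.py <<'E'
def yaw_of(q): x=R.from_quat(q).apply([1,0,0]); return np.arctan2(x[1],x[0])
def down(y): return R.from_euler('z',y)*R.from_rotvec([np.pi,0,0])
def plan(pos,q,tp,tyaw,n,tq=None):
    """rows from commanded pos/quat to target"""
    T=R.from_quat(q); G=down(tyaw) if tq is None else tq
    p=np.array(pos,float); tp=np.array(tp,float)
    rv=(T.inv()*G).as_rotvec()
    for i in range(n):
        a=p+(tp-p)/n*i; Ti=T*R.from_rotvec(rv*i/n)
        print(np.round(np.r_[Ti.inv().apply((tp-p)/n)*100,rv/n],3).tolist())
E
python3 - <<'E'
from h import *
print(ray('top',[(180,90),(95,170),(130,140),(345,150),(365,185)],.3)[:,:2],ray('top',[(180,90),(352,163),(400,215)],.1)[:,:2])
s=bot.read_state()
plan(s['ee_pos'],s['tcp_rot'],[.48,.29,.25],.563,10)
E
```

```text
[[ 0.69949742  0.28765642]
 [ 0.51745978  0.47124343]
 [ 0.58375563  0.39726471]
 [ 0.54717762 -0.07620988]
 [ 0.46748577 -0.11348036]] [[ 0.80063979  0.32827078]
 [ 0.57100009 -0.146718  ]
 [ 0.42371143 -0.26387117]]
[-1.822, 3.445, -0.19, 0.0, 0.0, 0.064]
[-1.598, 3.555, -0.191, 0.0, 0.0, 0.064]
[-1.366, 3.65, -0.191, 0.0, 0.0, 0.064]
[-1.129, 3.731, -0.191, 0.0, 0.0, 0.064]
[-0.888, 3.795, -0.191, 0.0, 0.0, 0.064]
[-0.642, 3.844, -0.191, 0.0, 0.0, 0.064]
[-0.394, 3.878, -0.192, 0.0, 0.0, 0.064]
[-0.145, 3.895, -0.192, 0.0, 0.0, 0.064]
[0.106, 3.896, -0.192, 0.0, 0.0, 0.064]
[0.355, 3.881, -0.192, 0.0, 0.0, 0.064]
```

Emit:
carry_out([
  [-1.8,3.4,-0.2,0,0,0.064,8.54],
  [-1.6,3.6,-0.2,0,0,0.064,8.54],
  [-1.4,3.7,-0.2,0,0,0.064,8.54],
  [-1.1,3.7,-0.2,0,0,0.064,8.54],
  [-0.9,3.8,-0.2,0,0,0.064,8.54],
  [-0.6,3.8,-0.2,0,0,0.064,8.54],
  [-0.4,3.9,-0.2,0,0,0.064,8.54],
  [-0.1,3.9,-0.2,0,0,0.064,8.54],
])

```text
time: 0.95
ee_pos: [0.4303, 0.3483, 0.2473]
tcp_rot: [0.941, 0.338, -0.0, 0.0]
contact_force: [-0.3, 0.0, -0.1]
finger_gap: 0.0855
```

Emit:
carry_out([
  [0.1,3.9,-0.2,0,0,0.064,8.54],
  [0.3,3.9,-0.2,0,0,0.064,8.54],
  [0,0,0,0,0,0,8.54],
])

```text
time: 1.25
ee_pos: [0.4833, 0.2874, 0.2513]
tcp_rot: [0.961, 0.276, 0.0, 0.0]
contact_force: [0.7, -0.4, -0.8]
finger_gap: 0.0852
```

```bash
cat >> h.py <<'E'
import pickle
def snap(tag):
    s=bot.read_state(); im=bot.grab_frame('wrist')[:,:,::-1].copy()
    cv2.imwrite(f'pics/{tag}.png',im); pickle.dump((s['ee_pos'],s['tcp_rot']),open(f'pics/{tag}.pkl','wb'))
    print(s['time'],s['ee_pos'].round(4),round(yaw_of(s['tcp_rot']),4),s['contact_force'].round(2),s['moment'].round(3),s['finger_gap']); return im,s
def zoom(im,x0,y0,w,h,s,name): cv2.imwrite(f'pics/{name}.png',cv2.resize(im[y0:y0+h,x0:x0+w],None,fx=s,fy=s,interpolation=cv2.INTER_CUBIC))
E
python3 - <<'E'
from h import *
im,s=snap('w1')
E
```

```text
1.25 [0.4833 0.2874 0.2513] 0.559 [ 0.7  -0.36 -0.79] [0.007 0.021 0.015] 0.08520218973904556
```

View pics/w1.png

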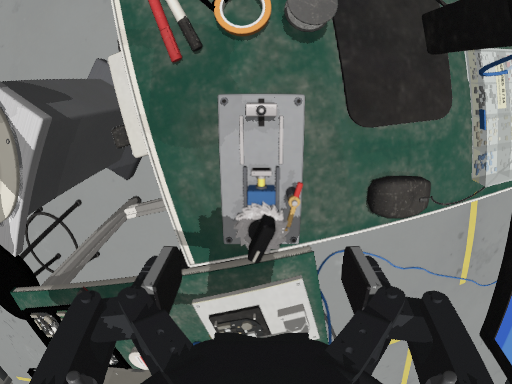

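```bash
python3 - <<'E'
from h import *
im=cv2.imread('pics/w1.png'); zoom(im,210,85,105,90,7,'w1a'); zoom(im,210,165,105,90,7,'w1b')
E
```

```text
(no output)
```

View pics/w1a.png

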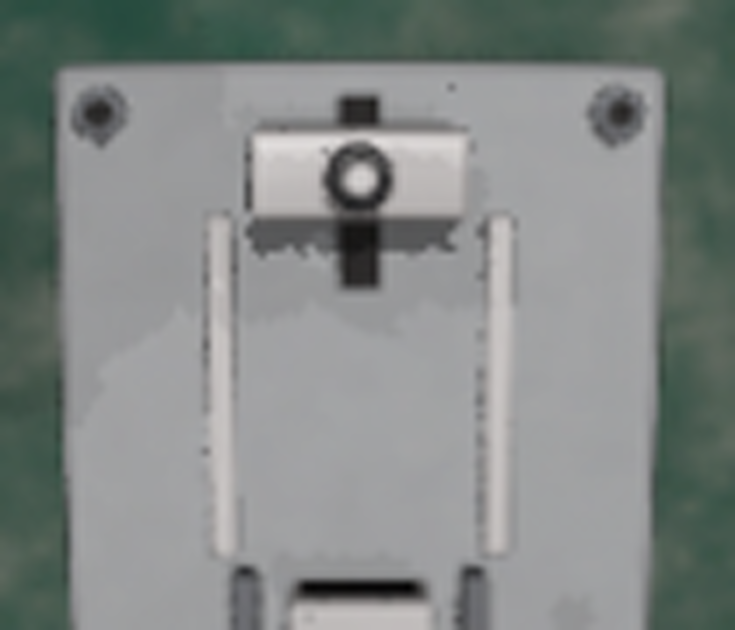

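View pics/w1b.png

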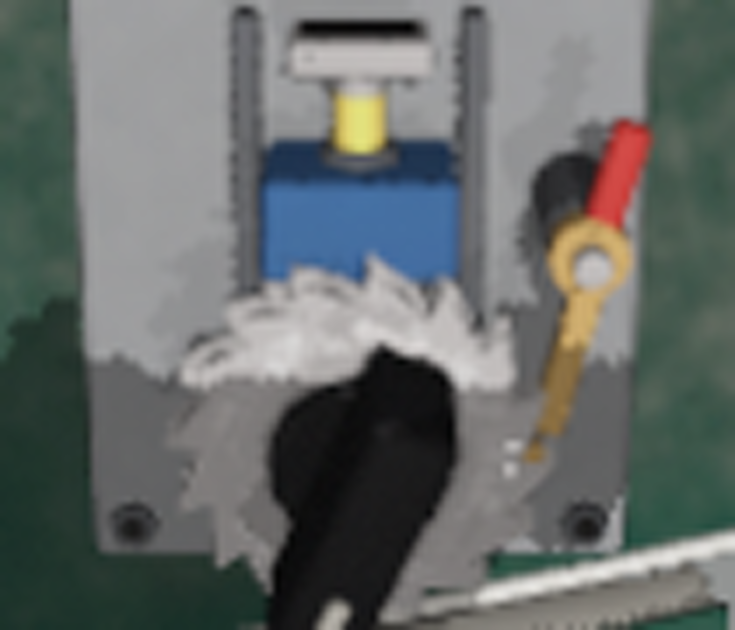

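```bash
python3 - <<'E'
from h import *
p,q=pickle.load(open('pics/w1.pkl','rb'))
A=np.vstack([un([(58,68),(663,66)],7,210,85),un([(625,552),(100,552)],7,210,165)])
P=wray(A,.012,p,q); print(P[:,:2],[np.linalg.norm(P[i]-P[(i+1)%4]).round(4) for i in range(4)])
t,y,e=fitrect([(-.107,-.056),(-.107,.056),(.107,.056),(.107,-.056)],P); print(t,y,e)
def V(uv,z,oy=85): 
    d=wray(un(uv,7,210,oy),z,p,q)[:,:2]-t; c,s=np.cos(y),np.sin(y); return d@np.array([[c,-s],[s,c]])
print('stop top',V([(252,132),(468,132),(468,216),(250,216)],.036).round(4))
print('rails',V([(208,216),(235,216),(238,555),(212,555),(487,216),(513,216),(508,553),(484,553)],.017).round(4))
for z in(.035,.038,.04): print('foot front',z,V([(300,598),(427,598)],z).round(4), V([(295,38),(432,38)],z,165).round(4))
print('foot bottom edge',V([(300,580),(427,580)],.02).round(4))
E
```

```text
[[0.39382309 0.32677317]
 [0.48661432 0.38523947]
 [0.59970691 0.20587062]
 [0.50610105 0.14739515]] [np.float64(0.1097), np.float64(0.212), np.float64(0.1104), np.float64(0.2116)]
[0.49656134 0.2663196 ] -1.0100158749710069 [0.00163599 0.00154626 0.00124442 0.00147194]
stop top [[-0.0942 -0.0185]
 [-0.0942  0.0182]
 [-0.0797  0.0183]
 [-0.0798 -0.0189]]
rails [[-0.0783 -0.0275]
 [-0.0783 -0.0226]
 [-0.0151 -0.023 ]
 [-0.0151 -0.0279]
 [-0.0782  0.0227]
 [-0.0782  0.0274]
 [-0.0154  0.0273]
 [-0.0154  0.0228]]
foot front 0.035 [[-0.0116 -0.011 ]
 [-0.0116  0.0116]] [[-0.0116 -0.0119]
 [-0.0116  0.0125]]
foot front 0.038 [[-0.0124 -0.0109]
 [-0.0124  0.0115]] [[-0.0124 -0.0118]
 [-0.0124  0.0124]]
foot front 0.04 [[-0.013  -0.0108]
 [-0.0129  0.0115]] [[-0.013  -0.0117]
 [-0.0129  0.0124]]
foot bottom edge [[-0.011  -0.0114]
 [-0.011   0.0121]]
```

```bash
python3 - <<'E'
from h import *
s=bot.read_state();print(s['ee_pos'])
plan(s['ee_pos'],down(.559).as_quat(),[.487,-.11,.20],.123,11)
E
```

```text
[0.48182856 0.28892856 0.25114553]
[-1.883, 3.1, 0.465, 0.0, -0.0, 0.04]
[-1.759, 3.172, 0.465, 0.0, -0.0, 0.04]
[-1.632, 3.239, 0.465, 0.0, -0.0, 0.04]
[-1.502, 3.301, 0.465, 0.0, -0.0, 0.04]
[-1.37, 3.358, 0.465, 0.0, -0.0, 0.04]
[-1.236, 3.41, 0.465, 0.0, -0.0, 0.04]
[-1.1, 3.456, 0.465, 0.0, -0.0, 0.04]
[-0.962, 3.497, 0.465, 0.0, -0.0, 0.04]
[-0.823, 3.532, 0.465, 0.0, -0.0, 0.04]
[-0.683, 3.562, 0.465, 0.0, -0.0, 0.04]
[-0.541, 3.586, 0.465, 0.0, -0.0, 0.04]
```

Emit:
carry_out([
  [-1.9,3.1,0.4,0,0,0.04,8.54],
  [-1.8,3.2,0.4,0,0,0.04,8.54],
  [-1.6,3.2,0.5,0,0,0.04,8.54],
  [-1.5,3.3,0.5,0,0,0.04,8.54],
  [-1.4,3.4,0.5,0,0,0.04,8.54],
  [-1.2,3.4,0.5,0,0,0.04,8.54],
  [-1.1,3.5,0.5,0,0,0.04,8.54],
  [-1.0,3.5,0.5,0,0,0.04,8.54],
])

```text
time: 2.1
ee_pos: [0.4851, -0.0009, 0.2131]
tcp_rot: [0.992, 0.122, -0.0, -0.0]
contact_force: [0.3, 0.1, -0.5]
finger_gap: 0.0855
```

Emit:
carry_out([
  [-0.8,3.5,0.5,0,0,0.04,8.54],
  [-0.7,3.6,0.5,0,0,0.04,8.54],
  [-0.5,3.6,0.5,0,0,0.036,8.54],
  [0,0,0,0,0,0,8.54],
  [0,0,0,0,0,0,8.54],
])

```text
time: 2.6
ee_pos: [0.4875, -0.109, 0.198]
tcp_rot: [0.998, 0.064, -0.0, -0.0]
contact_force: [-0.3, 0.3, 0.2]
finger_gap: 0.0853
```

```bash
python3 - <<'E'
from h import *
im,s=snap('w2')
E
```

```text
2.6 [ 0.4875 -0.109   0.198 ] 0.1288 [-0.33  0.32  0.18] [ 0.022 -0.035 -0.017] 0.08527090686435167
```

View pics/w2.png

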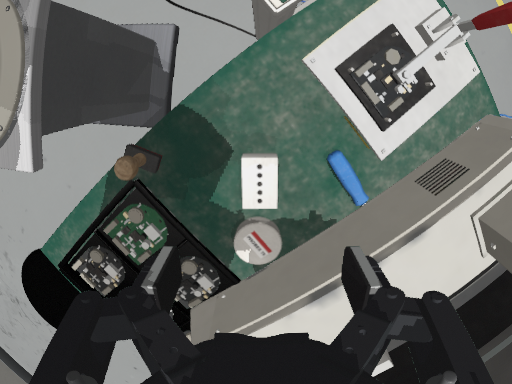

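```bash
python3 - <<'E'
from h import *
im=cv2.imread('pics/w2.png'); zoom(im,225,140,80,80,8,'w2a')
p,q=pickle.load(open('pics/w2.pkl','rb'))
print(wray([(330,222),(365,203),(440,153)],0,p,q)[:,:2])
E
```

```text
[[ 0.58486663 -0.17364396]
 [ 0.62585906 -0.14227371]
 [ 0.71973288 -0.06013299]]
```

View pics/w2a.png

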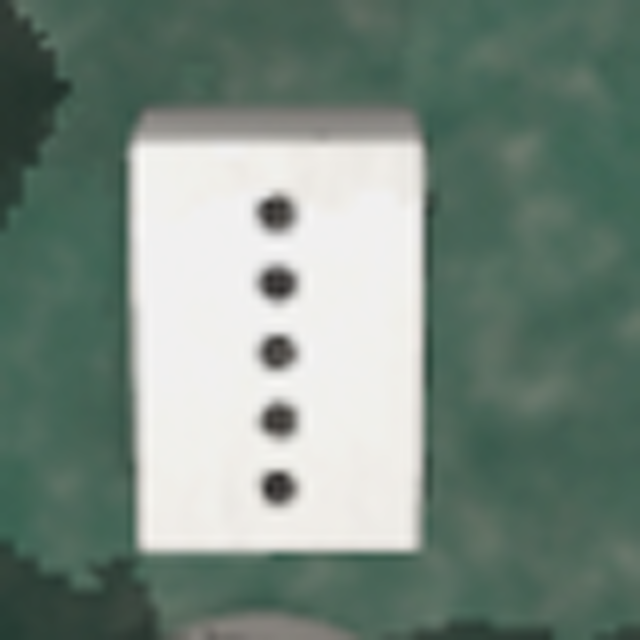

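```bash
python3 - <<'E'
from h import *
p,q=pickle.load(open('pics/w2.pkl','rb'))
P=wray(un([(131,143),(425,142),(421,551),(140,551)],8,225,140),.025,p,q)
t,y,e=fitrect([(-.02,.03),(.02,.03),(.02,-.03),(-.02,-.03)],P); print(t,y,e)
s=bot.read_state(); plan(s['ee_pos'],down(yaw_of(s['tcp_rot'])).as_quat(),[*t,.045],y,5); print(R.from_quat(s['tcp_rot']).apply([0,0,1]))
E
```

```text
[ 0.48761445 -0.12617388] 0.132093530194896 [9.37859845e-05 1.27671481e-04 1.85093731e-04 2.09128051e-04]
[-0.044, 0.353, 3.064, 0.0, 0.0, -0.0]
[-0.044, 0.353, 3.064, 0.0, 0.0, -0.0]
[-0.044, 0.353, 3.064, 0.0, 0.0, -0.0]
[-0.045, 0.353, 3.064, 0.0, 0.0, -0.0]
[-0.045, 0.353, 3.064, 0.0, 0.0, -0.0]
[-4.46947730e-04  5.24426611e-04 -9.99999763e-01]
```

Emit:
carry_out([
  [0,0.35,3.0,0,0,0,8.54],
  [0,0.35,3.0,0,0,0,8.54],
  [0,0.35,3.0,0,0,0,8.54],
  [0,0.35,3.0,0,0,0,8.54],
  [0,0.35,3.0,0,0,0,8.54],
  [0,0,2.2,0,0,0,7.0],
  [0,0,2.0,0,0,0,6.0],
  [0,0,0,0,0,0,5.0],
], grip_force=40)

```text
time: 3.45
ee_pos: [0.4889, -0.1249, 0.0046]
tcp_rot: [0.998, 0.065, -0.002, -0.001]
contact_force: [-0.0, -0.2, 1.0]
finger_gap: 0.0502
```

```bash
python3 - <<'E'
from h import *
im,s=snap('w3')
cv2.imwrite('pics/s3.png',bot.grab_frame('side')[:,:,::-1])
E
```

```text
3.45 [ 0.4889 -0.1249  0.0046] 0.1311 [-0.01 -0.2   1.04] [-0.018 -0.035  0.01 ] 0.05019061874392886
```

View pics/w3.png

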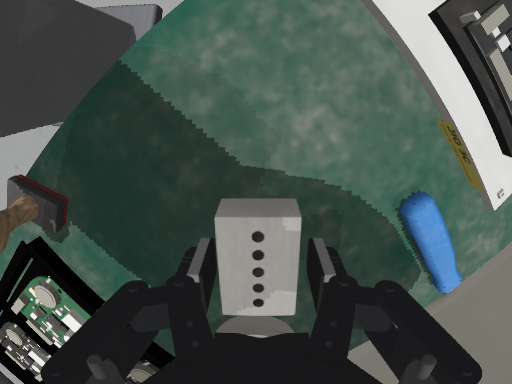

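The block sits centred between the pads, so I'm closing on it and lifting.

Emit:
carry_out([
  [0,0,0,0,0,0,3.5],
  [0,0,0,0,0,0,3.5],
  [0,0,0,0,0,0,3.5],
  [0,0,0,0,0,0,3.5],
], grip_force=50)

```text
time: 3.95
ee_pos: [0.4906, -0.1265, 0.0075]
tcp_rot: [0.998, 0.064, 0.001, 0.0]
contact_force: [0.3, 5.1, 10.3]
finger_gap: 0.0387
```

Emit:
carry_out([
  [0,0,-1,0,0,0,3.5],
  [0,0,-3,0,0,0,3.5],
  [0,0,-3,0,0,0,3.5],
  [0,0,-4,0,0,0,3.5],
  [0,0,-3,0,0,0,3.5],
  [0,0,0,0,0,0,3.5],
])

```text
time: 4.55
ee_pos: [0.4918, -0.1274, 0.1509]
tcp_rot: [0.998, 0.065, 0.003, 0.002]
contact_force: [0.1, -0.4, -3.0]
finger_gap: 0.0387
```

```bash
python3 - <<'E'
from h import *
im,s=snap('w4')
zoom(im,180,150,160,180,4,'w4a')
E
```

```text
4.55 [ 0.4918 -0.1274  0.1509] 0.1292 [ 0.11 -0.44 -2.98] [-0.01  -0.013 -0.047] 0.038745899153781425
```

View pics/w4a.png

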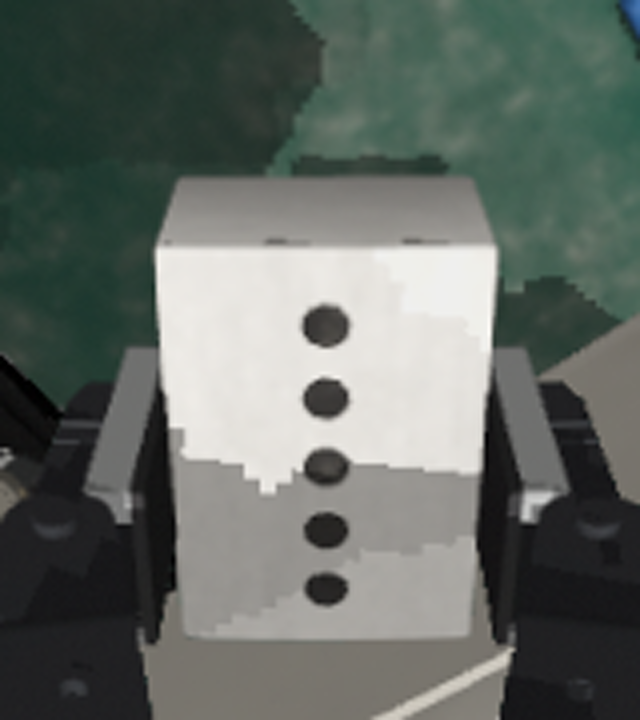

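```bash
cat >> h.py <<'E'
def blockpose(uv6):
    c=bot.calibration('wrist'); 
    u=cv2.fisheye.undistortPoints(np.array(uv6,float)[:,None],K(c),np.zeros(4))
    # block y -> tool -y ; tool x = block x, z down. model in tool-like axes (x, y_tool, z_tool), origin underside centre
    M=np.array([(-20,-30,-25),(20,-30,-25),(20,30,-25),(-20,30,-25),(-20,-30,0),(20,-30,0)],float)/1000
    ok,rv,tv=cv2.solvePnP(M,u,np.eye(3),None,flags=cv2.SOLVEPNP_ITERATIVE)
    H=c['hand_eye']; Rb=H[:3,:3]@R.from_rotvec(rv[:,0]).as_matrix(); tb=H[:3,:3]@tv[:,0]+H[:3,3]
    pr=cv2.projectPoints(M,rv,tv,np.eye(3),None)[0]; print('res px',np.abs((pr-u)*c['fx']).max())
    return tb,R.from_matrix(Rb).as_rotvec()
E
python3 - <<'E'
from h import *
print(blockpose(un([(155,247),(497,246),(475,638),(184,638),(177,178),(475,178)],4,180,150)))
E
```

```text
res px 0.8228834675717793
(array([8.87811248e-05, 7.77374028e-04, 9.50806269e-03]), array([-0.00803022,  0.00487053, -0.00725816]))
```

```bash
python3 - <<'E'
from h import *
s=bot.read_state();print(s['ee_pos'])
plan(s['ee_pos'],s['tcp_rot'],[.4709,.3064,.15],.558,13)
E
```

```text
[ 0.49099095 -0.12708491  0.14887456]
[0.276, -3.327, -0.015, 0.0, -0.0, -0.033]
[0.386, -3.316, -0.015, 0.0, -0.0, -0.033]
[0.495, -3.301, -0.014, 0.0, -0.0, -0.033]
[0.603, -3.283, -0.013, 0.0, -0.0, -0.033]
[0.711, -3.261, -0.013, 0.0, -0.0, -0.033]
[0.819, -3.236, -0.012, 0.0, -0.0, -0.033]
[0.925, -3.207, -0.011, 0.0, -0.0, -0.033]
[1.03, -3.175, -0.011, 0.0, -0.0, -0.033]
[1.134, -3.139, -0.01, 0.0, -0.0, -0.033]
[1.237, -3.1, -0.01, 0.0, -0.0, -0.033]
[1.339, -3.058, -0.01, 0.0, -0.0, -0.033]
[1.439, -3.012, -0.009, 0.0, -0.0, -0.033]
[1.538, -2.963, -0.009, 0.0, -0.0, -0.033]
```

Emit:
carry_out([
  [0.3,-2.0,0,0,0,-0.033,3.5],
  [0.4,-3.3,0,0,0,-0.033,3.5],
  [0.5,-3.3,0,0,0,-0.033,3.5],
  [0.6,-3.3,0,0,0,-0.033,3.5],
  [0.7,-3.3,0,0,0,-0.033,3.5],
  [0.8,-3.2,0,0,0,-0.033,3.5],
  [0.9,-3.2,0,0,0,-0.033,3.5],
  [1.0,-3.2,0,0,0,-0.033,3.5],
])

```text
time: 5.4
ee_pos: [0.4779, 0.1281, 0.1457]
tcp_rot: [0.981, 0.196, -0.001, -0.0]
contact_force: [0.3, 0.3, -1.8]
finger_gap: 0.0388
```

Emit:
carry_out([
  [1.1,-3.1,0,0,0,-0.033,3.5],
  [1.2,-3.1,0,0,0,-0.033,3.5],
  [1.3,-3.1,0,0,0,-0.033,3.5],
  [1.4,-3.0,0,0,0,-0.033,3.5],
  [1.5,-3.0,0,0,0,-0.033,3.5],
  [0.5,-1.3,0,0,0,0,3.5],
  [0,0,0,0,0,0,3.5],
  [0,0,0,0,0,0,3.5],
])

```text
time: 6.2
ee_pos: [0.4662, 0.3059, 0.1457]
tcp_rot: [0.961, 0.275, -0.001, 0.0]
contact_force: [0.1, -0.6, -2.6]
finger_gap: 0.0389
```

```bash
python3 - <<'E'
from h import *
im,s=snap('w5')
q=s['tcp_rot']; print(R.from_quat(q).apply([0,0,1]).round(4))
plan(s['ee_pos'],q,[.4709,.3064,.06],.558,3)
E
```

```text
6.2 [0.4662 0.3059 0.1457] 0.558 [ 0.05 -0.64 -2.62] [-0.039 -0.046 -0.039] 0.03885004726074473
[-1.1e-03 -9.0e-04 -1.0e+00]
[0.146, 0.07, 2.858, 0.0, 0.0, 0.0]
[0.145, 0.07, 2.858, 0.0, 0.0, 0.0]
[0.143, 0.071, 2.858, 0.0, 0.0, 0.0]
```

View pics/w5.png

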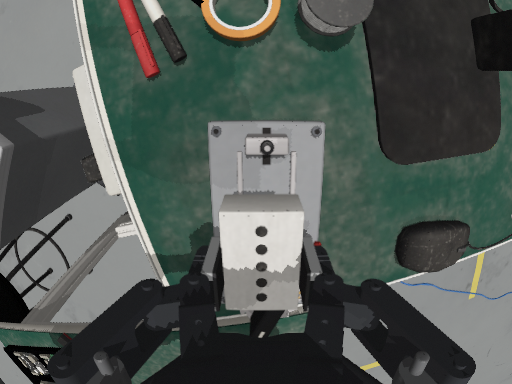

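Emit:
carry_out([
  [0.1,0.1,2.5,0,0,0,3.5],
  [0.2,0.1,3,0,0,0,3.5],
  [0.1,0,3,0,0,0,3.5],
  [0,0,1,0,0,0,3.5],
  [0,0,0,0,0,0,3.5],
  [0,0,0,0,0,0,3.5],
])

```text
time: 6.85
ee_pos: [0.4716, 0.3069, 0.0522]
tcp_rot: [0.961, 0.275, 0.0, -0.0]
contact_force: [0.2, -0.1, -0.5]
finger_gap: 0.0388
```

```bash
python3 - <<'E'
from h import *
im,s=snap('w6')
zoom(im,165,100,195,150,4,'w6a')
cv2.imwrite('pics/s6.png',bot.grab_frame('side')[:,:,::-1])
E
```

```text
6.85 [0.4716 0.3069 0.0522] 0.5573 [ 0.16 -0.09 -0.52] [-0.023  0.019  0.009] 0.0387896645573227
```

View pics/w6a.png

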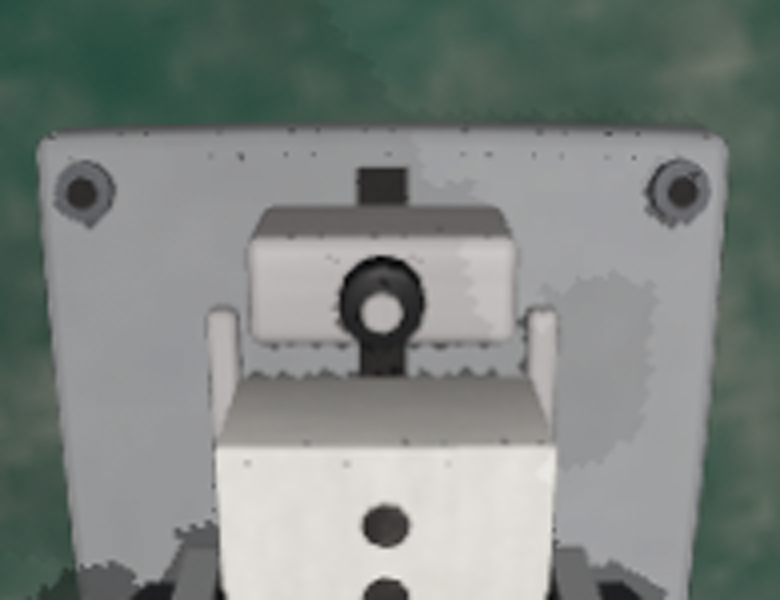

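```bash
python3 - <<'E'
from h import *
p,q=pickle.load(open('pics/w6.pkl','rb'))
t=np.array([.4966,.2655]);y=-1.009
def V(uv,z):
    d=wray(un(uv,4,165,100),z,p,q)[:,:2]-t; c,s=np.cos(y),np.sin(y); return (d@np.array([[c,-s],[s,c]])).round(4)
print('plate',V([(42,133),(725,133)],.012))
print('stop',V([(250,237),(515,237),(515,342),(250,342)],.036))
print('rails',V([(222,308),(541,308)],.017))
for z in(.066,.068,.070): print('blk top',z,V([(217,443),(555,443)],z))
for z in(.041,.043,.045): print('blk bot',z,V([(247,376),(535,376)],z))
E
```

```text
plate [[-0.1078 -0.0535]
 [-0.1072  0.0545]]
stop [[-0.0957 -0.0178]
 [-0.0955  0.0185]
 [-0.0804  0.0189]
 [-0.0805 -0.0184]]
rails [[-0.08   -0.0249]
 [-0.0797  0.025 ]]
blk top 0.066 [[-0.0778 -0.0192]
 [-0.0776  0.0206]]
blk top 0.068 [[-0.0786 -0.0189]
 [-0.0784  0.0203]]
blk top 0.07 [[-0.0795 -0.0186]
 [-0.0793  0.02  ]]
blk bot 0.041 [[-0.0773 -0.0184]
 [-0.0771  0.0213]]
blk bot 0.043 [[-0.078  -0.0181]
 [-0.0778  0.021 ]]
blk bot 0.045 [[-0.0787 -0.0179]
 [-0.0785  0.0207]]
```

Emit:
carry_out([
  [-0.1,0,1.2,0,0,0,3.5],
  [0,0,1.2,0,0,0,3.5],
  [0,0,0.2,0,0,0,3.5],
  [0,0,0.2,0,0,0,3.5],
  [0,0,0,0,0,0,3.5],
])

```text
time: 7.45
ee_pos: [0.4701, 0.3065, 0.023]
tcp_rot: [0.961, 0.275, -0.0, 0.0]
contact_force: [-0.0, -0.4, -0.9]
finger_gap: 0.0387
```

Emit:
carry_out([
  [0,0,0.2,0,0,0,3.5],
  [0,0,0,0,0,0,3.5],
])

```text
time: 7.65
ee_pos: [0.4703, 0.3066, 0.0213]
tcp_rot: [0.961, 0.275, 0.0, -0.0]
contact_force: [1.0, -0.5, -2.0]
finger_gap: 0.0388
```

Emit:
carry_out([
  [0,0,0.1,0,0,0,3.5],
  [0,0,0,0,0,0,3.5],
])

```text
time: 7.85
ee_pos: [0.4703, 0.3066, 0.0203]
tcp_rot: [0.961, 0.275, 0.0, 0.0]
contact_force: [-0.0, -0.0, -1.7]
finger_gap: 0.0386
```

Emit:
carry_out([
  [0,0,0.1,0,0,0,3.5],
  [0,0,0,0,0,0,3.5],
])

```text
time: 8.05
ee_pos: [0.4703, 0.3066, 0.0196]
tcp_rot: [0.961, 0.275, 0.0, -0.0]
contact_force: [-1.9, -0.2, 4.8]
finger_gap: 0.0387
```

Contact came at TCP z = 19.6 mm, which matches the block underside resting on the plate. I'll check with a picture before letting go.

```bash
python3 - <<'E'
from h import *
im,s=snap('w7')
zoom(im,165,100,195,150,4,'w7a')
E
```

```text
8.05 [0.4703 0.3066 0.0196] 0.5581 [-1.9  -0.25  4.8 ] [-0.073  0.11   0.002] 0.03867071999659475
```

View pics/w7a.png

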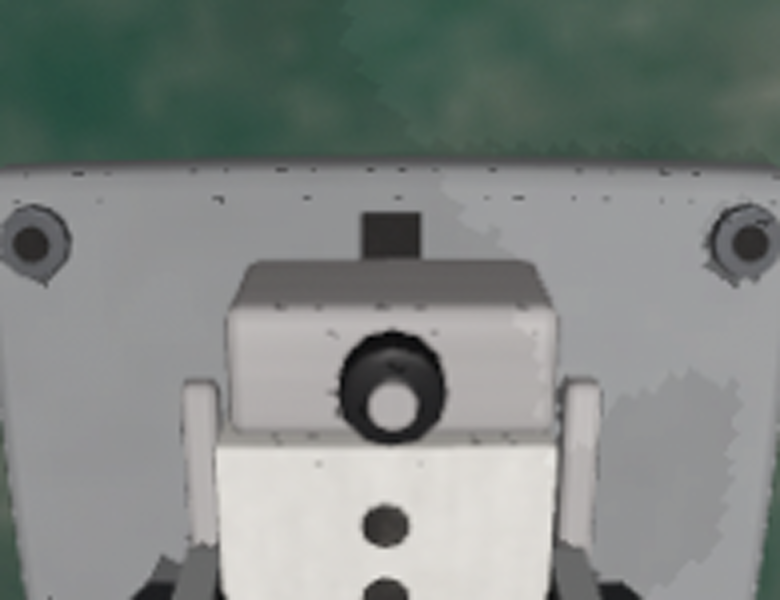

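Emit:
carry_out([
  [0,0,0,0,0,0,4.6],
  [0,0,0,0,0,0,4.6],
  [0,0,-0.5,0,0,0,6],
  [0,0,-2,0,0,0,6],
  [0,0,-3,0,0,0,6],
  [0,0,-4,0,0,0,6],
  [0,0,-4,0,0,0,6],
  [0,0,-1,0,0,0,6],
])

```text
time: 8.9
ee_pos: [0.4718, 0.3074, 0.1687]
tcp_rot: [0.961, 0.275, 0.003, -0.001]
contact_force: [0.4, -0.0, -0.3]
finger_gap: 0.0601
```

```bash
python3 - <<'E'
from h import *
im,s=snap('w8')
zoom(im,170,80,190,150,4,'w8a')
print(R.from_quat(s['tcp_rot']).apply([0,0,1]).round(4))
E
```

```text
8.9 [0.4718 0.3074 0.1687] 0.558 [ 0.42 -0.04 -0.25] [ 0.008 -0.024  0.012] 0.06011079215623945
[ 0.0054  0.0027 -1.    ]
```

View pics/w8.png

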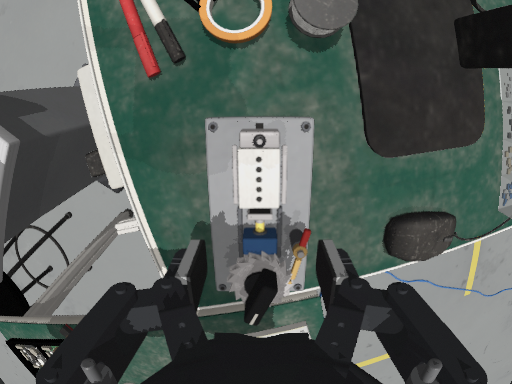

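View pics/w8a.png

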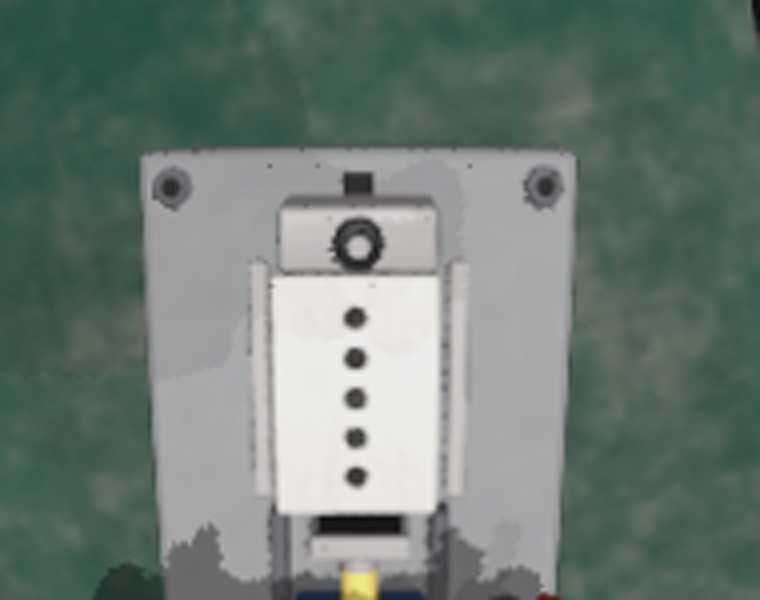

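```bash
python3 - <<'E'
from h import *
im=cv2.imread('pics/w8.png')
zoom(im,225,125,70,130,6,'w8b')
E
```

```text
(no output)
```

View pics/w8b.png

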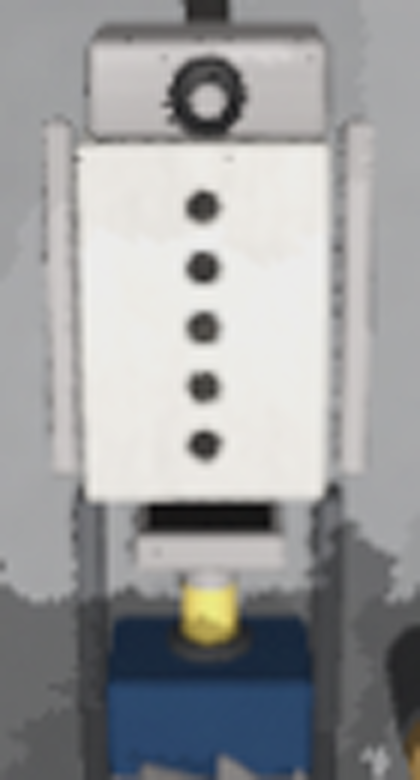

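```bash
python3 - <<'E'
from h import *
p,q=pickle.load(open('pics/w8.pkl','rb'))
t=np.array([.4966,.2655]);y=-1.009
def V(uv,z):
    d=wray(un(uv,6,225,125),z,p,q)[:,:2]-t; c,s=np.cos(y),np.sin(y); return (d@np.array([[c,-s],[s,c]])).round(4)
print('stop',V([(90,38),(208,137)],.036),'blk',V([(204,145),(204,499)],.037))
for z in(.034,.036,.038,.04): print('foot',z,V([(140,533),(282,533)],z), V([(208,568)],z))
print('carr',V([(110,682),(312,682)],.045),V([(110,682),(312,682)],.040))
e=[(35,120),(375,120)]
# bar line from w8: knob angle
P=wray([(263,290),(254,320)],.093,p,q)[:,:2]; d=P[1]-P[0]; print(P,'theta',y-np.arctan2(d[1],d[0]))
kn=t+.062*np.array([np.cos(y),np.sin(y)]);print('knob',kn, 'px',wproj([[*kn,.093]],p,q))
E
python3 - <<'E'
import sys;sys.path.insert(0,'.')
from h import *
im=cv2.imread('pics/w8.png'); zoom(im,220,245,110,90,6,'../pics/w8c')
E
cp pics/w8c.png . 2>/dev/null; ls pics | head -40
```

```text
stop [[-0.0959 -0.0179]
 [-0.0801  0.0002]] blk [[-0.079  -0.0004]
 [-0.0195 -0.0008]]
foot 0.034 [[-0.0121 -0.0116]
 [-0.012   0.0124]] [[-0.0055 -0.0002]]
foot 0.036 [[-0.013  -0.0116]
 [-0.0128  0.0123]] [[-0.0065 -0.0002]]
foot 0.038 [[-0.0139 -0.0115]
 [-0.0137  0.0122]] [[-0.0074 -0.0002]]
foot 0.04 [[-0.0147 -0.0114]
 [-0.0146  0.0121]] [[-0.0083 -0.0002]]
carr [[ 0.0106 -0.0168]
 [ 0.0108  0.0172]] [[ 0.0133 -0.0172]
 [ 0.0135  0.0176]]
[[0.5200098  0.23374333]
 [0.53315338 0.19616352]] theta 0.22534325071961714
knob [0.52962785 0.21302943] px [[259.98330866 308.15105077]]
s3.png
s6.png
side0.png
top0.png
tz1.png
tz2.png
w1.pkl
w1.png
w1a.png
w1b.png
w2.pkl
w2.png
w2a.png
w3.pkl
w3.png
w4.pkl
w4.png
w4a.png
w5.pkl
w5.png
w6.pkl
w6.png
w6a.png
w7.pkl
w7.png
w7a.png
w8.pkl
w8.png
w8a.png
w8b.png
w8c.png
wrist0.png
```

View pics/w8c.png

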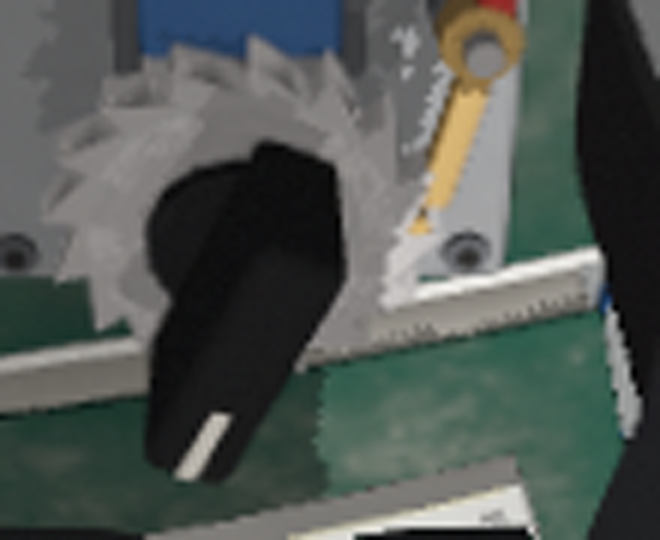

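```bash
python3 - <<'E'
from h import *
p,q=pickle.load(open('pics/w8.pkl','rb')); y=-1.009
for a in ([(222,413),(186,478)],[(345,272),(237,470)]):
    P=wray(un(a,6,220,245),.0935,p,q)[:,:2]; d=P[1]-P[0]; print(P,'theta',y-np.arctan2(d[1],d[0]))
kn=np.array([.5296,.2130]); m=wray(un([(204,446)],6,220,245),.0935,p,q)[0,:2]-kn; print(np.linalg.norm(m),y-np.arctan2(m[1],m[0]))
s=bot.read_state(); print(s['ee_pos'],s['moment'])
plan(s['ee_pos'],s['tcp_rot'],[.5296,.2130,.13],.5618-.393,5)
E
```

```text
[[0.53030465 0.20570522]
 [0.53318586 0.18954472]] theta 0.3853634505445518
[[0.53076188 0.24082978]
 [0.53934447 0.19568986]] theta 0.3739060331595141
0.015484307572723954 0.42109005218218587
[0.47169265 0.30733997 0.16825037] [ 0.05247597 -0.03918348 -0.05654698]
[-0.021, 2.213, 0.766, -0.0, -0.001, 0.078]
[0.152, 2.208, 0.766, -0.0, -0.001, 0.078]
[0.324, 2.19, 0.766, -0.0, -0.001, 0.078]
[0.494, 2.158, 0.766, -0.0, -0.001, 0.078]
[0.662, 2.113, 0.766, -0.0, -0.001, 0.078]
```

Emit:
carry_out([
  [0,2.2,0.7,0,0,0.078,5],
  [0.2,2.2,0.7,0,0,0.078,5],
  [0.3,2.2,0.7,0,0,0.078,4.5],
  [0.5,2.2,0.7,0,0,0.078,4],
  [0.7,2.1,0.7,0,0,0.078,4],
  [0,0,0,0,0,0,4],
  [0,0,0,0,0,0,4],
])

```text
time: 9.65
ee_pos: [0.5283, 0.212, 0.1283]
tcp_rot: [0.996, 0.084, -0.001, 0.0]
contact_force: [-0.4, -0.4, -0.0]
finger_gap: 0.0401
```

```bash
python3 - <<'E'
from h import *
im,s=snap('w9')
zoom(im,190,140,150,150,4,'w9a')
print(R.from_quat(s['tcp_rot']).apply([0,0,1]).round(4))
E
```

```text
9.65 [0.5283 0.212  0.1283] 0.1681 [-0.43 -0.39 -0.01] [ 0.036  0.064 -0.   ] 0.040072816371110265
[-1.7e-03 -4.0e-04 -1.0e+00]
```

View pics/w9a.png

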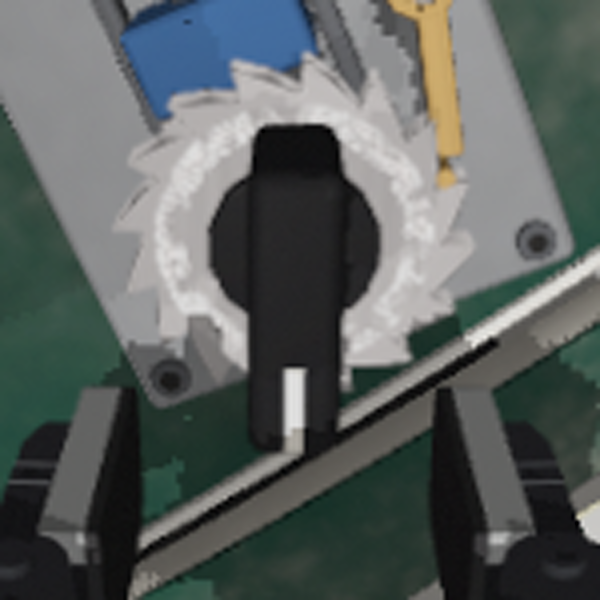

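```bash
python3 - <<'E'
from h import *
p,q=pickle.load(open('pics/w9.pkl','rb'))
P=wray(un([(294,370),(292,450),(254,175),(345,175),(340,440),(250,440)],4,190,140),.093,p,q)
print(R.from_quat(q).inv().apply(P-p).round(4))
E
```

```text
[[ 0.0011  0.0072  0.0353]
 [ 0.0008  0.0228  0.0353]
 [-0.0052 -0.027   0.0354]
 [ 0.009  -0.027   0.0353]
 [ 0.0091  0.0208  0.0353]
 [-0.0064  0.0208  0.0354]]
```

Emit:
carry_out([
  [0.1,-0.1,2,0,0,0,4],
  [0,-0.1,2,0,0,0,4],
  [0,0,1.7,0,0,0,4],
  [0,0,1.0,0,0,0,4],
  [0,0,0,0,0,0,4],
  [0,0,0,0,0,0,4],
])

```text
time: 10.3
ee_pos: [0.5295, 0.2148, 0.0627]
tcp_rot: [0.996, 0.084, 0.0, -0.0]
contact_force: [0.5, -0.4, -0.9]
finger_gap: 0.0396
```

```bash
cat >> h.py <<'E'
def avg(n=10):
    L=[]
    for i in range(n):
        s=bot.read_state(); L.append(np.r_[s['contact_force'],s['moment']]); bot.grab_frame('wrist')
    L=np.array(L); s=bot.read_state()
    print(round(s['time'],2),'pos',s['ee_pos'].round(4),'yaw',round(yaw_of(s['tcp_rot']),4),'th',round(.5618-yaw_of(s['tcp_rot']),4),'F',L.mean(0)[:3].round(2),'M',L.mean(0)[3:].round(4),'sd',L.std(0)[5].round(4),'gap',round(s['finger_gap'],4),'tau6',s['tau'][5].round(3))
E
python3 - <<'E'
from h import *
avg(6)
E
```

```text
10.6 pos [0.5297 0.2145 0.0628] yaw 0.1679 th 0.3939 F [-0.15 -0.1   0.16] M [-0.0001 -0.0289 -0.0169] sd 0.0482 gap 0.04 tau6 -0.002
```

Emit:
carry_out([
  [0,0,0,0,0,0,1.2],
  [0,0,0,0,0,0,1.2],
  [0,0,0,0,0,0,1.2],
  [0,0,0,0,0,0,1.2],
  [0,0,0,0,0,0,1.2],
], grip_force=50)

```text
time: 11.1
ee_pos: [0.5295, 0.2144, 0.0625]
tcp_rot: [0.996, 0.084, 0.0, 0.0]
contact_force: [-1.9, -1.1, 5.3]
finger_gap: 0.0151
```

```bash
sed -i 's/L.append(np.r_\[s\[.contact_force.\],s\[.moment.\]\])/L.append(np.r_[s["contact_force"],s["moment"],s["tau"][5]])/; s/L.mean(0)\[3:\].round(4)/L.mean(0)[3:6].round(4)/; s/.tau6.,s\[.tau.\]\[5\].round(3)/"tau6",L[:,6].mean().round(4),L[:,6].std().round(4)/' h.py; python3 - <<'E'
from h import *
avg(10)
E
```

```text
11.6 pos [0.5294 0.2144 0.0626] yaw 0.1679 th 0.3939 F [-2.16 -0.75  5.54] M [-0.0838  0.2823 -0.05  ] sd 0.0226 gap 0.0152 tau6 -0.0398 0.0
```

Emit:
carry_out([
  [0,0,0,0,0,0.05,1.2],
  [0,0,0,0,0,0.05,1.2],
  [0,0,0,0,0,0.05,1.2],
  [0,0,0,0,0,0.05,1.2],
  [0,0,0,0,0,0,1.2],
  [0,0,0,0,0,0,1.2],
])

```text
time: 12.2
ee_pos: [0.5296, 0.2144, 0.0626]
tcp_rot: [1.0, -0.016, 0.0, -0.0]
contact_force: [-0.3, -0.0, 5.7]
finger_gap: 0.0149
```

```bash
python3 - <<'E'
from h import *
avg(6)
E
```

```text
12.5 pos [0.5296 0.2145 0.0626] yaw -0.0309 th 0.5927 F [-0.96 -0.42  5.86] M [-0.0883  0.1808  0.0568] sd 0.014 gap 0.0153 tau6 0.0666 0.0649
```

Emit:
carry_out([
  [0,0,0,0,0,0.05,1.2],
  [0,0,0,0,0,0.05,1.2],
  [0,0,0,0,0,0.05,1.2],
  [0,0,0,0,0,0,1.2],
  [0,0,0,0,0,0,1.2],
])

```text
time: 13.0
ee_pos: [0.5297, 0.2144, 0.0625]
tcp_rot: [0.996, -0.09, 0.0, -0.0]
contact_force: [0.8, -1.1, 5.4]
finger_gap: 0.0155
```

```bash
python3 - <<'E'
from h import *
avg(6)
E
```

```text
13.3 pos [0.5298 0.2144 0.0626] yaw -0.1802 th 0.742 F [-0.11 -0.95  5.74] M [-0.1789  0.0683  0.0337] sd 0.0177 gap 0.0151 tau6 0.0639 0.0613
```

Emit:
carry_out([
  [0,0,0,0,0,0.04,1.2],
  [0,0,0,0,0,0.04,1.2],
  [0,0,0,0,0,0.04,1.2],
  [0,0,0,0,0,0,1.2],
  [0,0,0,0,0,0,1.2],
])

```text
time: 13.8
ee_pos: [0.5299, 0.2144, 0.0626]
tcp_rot: [0.989, -0.15, 0.0, -0.0]
contact_force: [0.2, -1.4, 6.2]
finger_gap: 0.0152
```

```bash
sed -i 's/    L=np.array(L); s=/    L=np.array(L); print(L[:,6].round(3)); s=/' h.py; python3 - <<'E'
from h import *
avg(16)
im,s=snap('w10')
E
```

```text
[0.158 0.064 0.041 0.035 0.034 0.034 0.034 0.034 0.034 0.034 0.034 0.034
 0.034 0.034 0.034 0.034]
14.6 pos [0.5299 0.2144 0.0626] yaw -0.3001 th 0.8619 F [ 0.45 -1.33  5.16] M [-0.2323 -0.0452  0.0332] sd 0.0271 gap 0.0151 tau6 0.0438 0.0303
14.6 [0.5299 0.2144 0.0626] -0.3001 [ 0.08 -1.15  4.98] [-0.188 -0.03   0.008] 0.015083492838069116
```

View pics/w10.png

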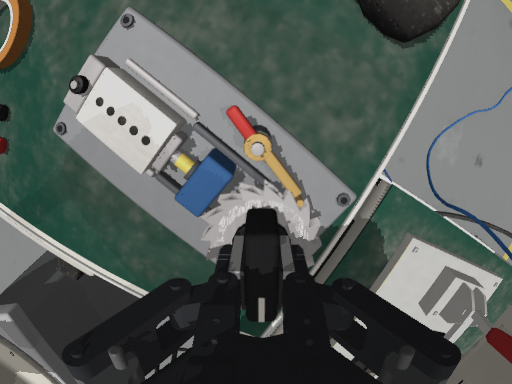

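At θ = 0.862, past the 0.785 catch, the wrist torque settles at 0.034 N m, which is still idle. I'll go on.

Emit:
carry_out([
  [0,0,0,0,0,0.04,1.2],
  [0,0,0,0,0,0.04,1.2],
  [0,0,0,0,0,0.03,1.2],
  [0,0,0,0,0,0,1.2],
  [0,0,0,0,0,0,1.2],
  [0,0,0,0,0,0,1.2],
])

```text
time: 15.25
ee_pos: [0.53, 0.2144, 0.0625]
tcp_rot: [0.979, -0.203, 0.0, -0.0]
contact_force: [2.4, -3.2, 4.6]
finger_gap: 0.015
```

```bash
python3 - <<'E'
from h import *
avg(6)
E
```

```text
[0.047 0.042 0.041 0.041 0.041 0.041]
15.55 pos [0.53   0.2144 0.0626] yaw -0.4098 th 0.9716 F [ 1.76 -2.25  5.26] M [-0.3436 -0.1796  0.0367] sd 0.0324 gap 0.0155 tau6 0.0423 0.0021
```

Emit:
carry_out([
  [0,0,0,0,0,0.04,1.2],
  [0,0,0,0,0,0.04,1.2],
  [0,0,0,0,0,0.03,1.2],
  [0,0,0,0,0,0,1.2],
  [0,0,0,0,0,0,1.2],
  [0,0,0,0,0,0,1.2],
])

```text
time: 16.15
ee_pos: [0.5301, 0.2144, 0.0626]
tcp_rot: [0.966, -0.257, 0.001, -0.0]
contact_force: [2.6, -2.1, 5.6]
finger_gap: 0.0154
```

```bash
python3 - <<'E'
from h import *
avg(6)
E
```

```text
[0.088 0.084 0.083 0.083 0.083 0.083]
16.45 pos [0.5301 0.2143 0.0626] yaw -0.5197 th 1.0815 F [ 2.02 -2.67  5.35] M [-0.4174 -0.2684  0.0883] sd 0.0313 gap 0.0151 tau6 0.0837 0.0019
```

Torque is 0.041 at 0.972 and 0.083 at 1.082, so the squeeze begins at about 0.94–0.96, between the 0.785 and 1.178 catches. The target is therefore the 1.571 catch, and the torque slope should confirm it on the way.

Emit:
carry_out([
  [0,0,0,0,0,0.04,1.2],
  [0,0,0,0,0,0.04,1.2],
  [0,0,0,0,0,0.04,1.2],
  [0,0,0,0,0,0.04,1.2],
  [0,0,0,0,0,0,1.2],
  [0,0,0,0,0,0,1.2],
  [0,0,0,0,0,0,1.2],
])

```text
time: 17.15
ee_pos: [0.5302, 0.2143, 0.0626]
tcp_rot: [0.943, -0.333, 0.001, -0.0]
contact_force: [3.4, -3.3, 4.6]
finger_gap: 0.0153
```

```bash
python3 - <<'E'
from h import *
avg(5)
im,s=snap('w11')
E
```

```text
[0.14  0.134 0.133 0.132 0.132]
17.4 pos [0.5302 0.2143 0.0626] yaw -0.679 th 1.2408 F [ 3.39 -3.76  5.22] M [-0.7032 -0.5359  0.1185] sd 0.022 gap 0.0155 tau6 0.1343 0.0031
17.4 [0.5302 0.2143 0.0626] -0.679 [ 4.19 -4.12  5.76] [-0.781 -0.523  0.145] 0.015498614280951823
```

Emit:
carry_out([
  [0,0,0,0,0,0.04,1.2],
  [0,0,0,0,0,0.04,1.2],
  [0,0,0,0,0,0.04,1.2],
  [0,0,0,0,0,0.04,1.2],
  [0,0,0,0,0,0.04,1.2],
  [0,0,0,0,0,0,1.2],
  [0,0,0,0,0,0,1.2],
  [0,0,0,0,0,0,1.2],
])

```text
time: 18.25
ee_pos: [0.5303, 0.2142, 0.0626]
tcp_rot: [0.905, -0.425, 0.001, -0.0]
contact_force: [4.4, -6.5, 5.4]
finger_gap: 0.0151
```

```bash
python3 - <<'E'
from h import *
avg(5)
E
```

```text
[0.205 0.199 0.198 0.198 0.198]
18.5 pos [0.5303 0.2141 0.0626] yaw -0.879 th 1.4408 F [ 4.82 -5.84  5.13] M [-0.9379 -0.6784  0.1823] sd 0.0162 gap 0.0153 tau6 0.1997 0.0026
```

View pics/w11.png

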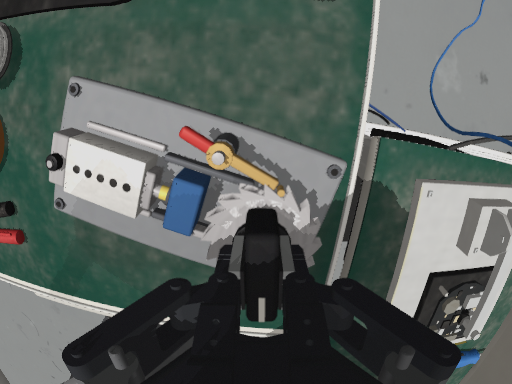

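The slope is 0.33 N m/rad as specified, and both readings put the onset at 0.944 rad. I'll turn to about 1.65, past the 1.571 catch, then let go.

Emit:
carry_out([
  [0,0,0,0,0,0.04,1.2],
  [0,0,0,0,0,0.04,1.2],
  [0,0,0,0,0,0.04,1.2],
  [0,0,0,0,0,0.04,1.2],
  [0,0,0,0,0,0.03,1.2],
  [0,0,0,0,0,0.02,1.2],
  [0,0,0,0,0,0,1.2],
  [0,0,0,0,0,0,1.2],
])

```text
time: 19.3
ee_pos: [0.5304, 0.214, 0.0626]
tcp_rot: [0.855, -0.518, 0.001, -0.0]
contact_force: [5.2, -7.6, 3.8]
finger_gap: 0.0149
```

```bash
python3 - <<'E'
from h import *
avg(5)
im,s=snap('w12'); zoom(im,150,90,200,150,4,'w12a')
E
```

```text
[0.343 0.295 0.283 0.281 0.28 ]
19.55 pos [0.5304 0.214  0.0626] yaw -1.0889 th 1.6507 F [ 5.44 -7.53  4.49] M [-1.2121 -0.8014  0.3033] sd 0.0359 gap 0.0153 tau6 0.2964 0.0239
19.55 [0.5304 0.214  0.0626] -1.0889 [ 5.62 -8.03  4.44] [-1.246 -0.778  0.335] 0.015298049526108665
```

View pics/w12a.png

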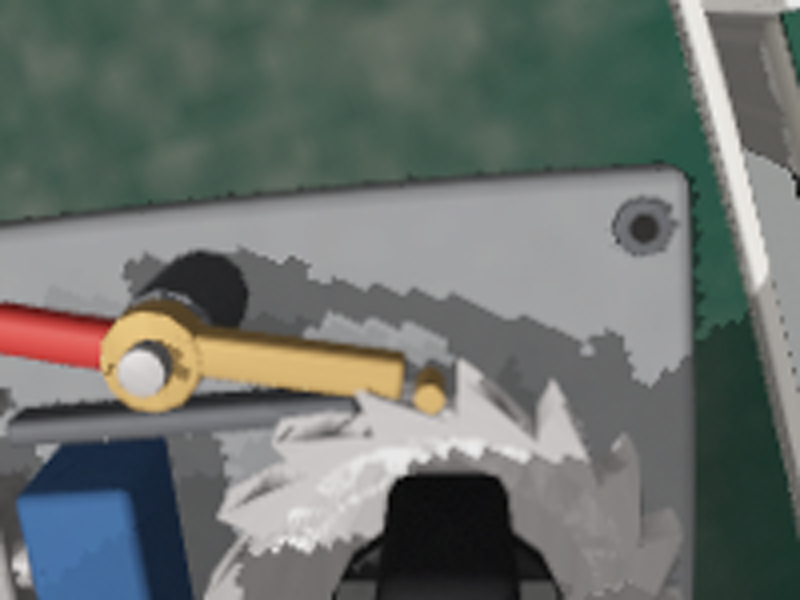

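Emit:
carry_out([
  [0,0,0,0,0,-0.03,1.2],
  [0,0,0,0,0,-0.03,1.2],
  [0,0,0,0,0,0,1.2],
  [0,0,0,0,0,0,1.2],
])

```text
time: 20.0
ee_pos: [0.5304, 0.2141, 0.0626]
tcp_rot: [0.871, -0.492, 0.001, -0.0]
contact_force: [5.2, -6.8, 4.4]
finger_gap: 0.0149
```

```bash
python3 - <<'E'
from h import *
avg(4)
E
```

```text
[0.178 0.248 0.265 0.269]
20.2 pos [0.5304 0.2141 0.0626] yaw -1.0289 th 1.5907 F [ 5.52 -6.91  4.5 ] M [-1.1407 -0.7828  0.2602] sd 0.0174 gap 0.0154 tau6 0.2398 0.0366
```

Emit:
carry_out([
  [0,0,0,0,0,0,2.5],
  [0,0,0,0,0,0,4],
  [0,0,0,0,0,0,4],
  [0,0,-2,0,0,0,4],
  [0,0,-3,0,0,0,4],
  [0,0,-3,0,0,0,4],
  [0,0,-3,0,0,0,4],
  [0,0,-1,0,0,0,4],
])

```text
time: 21.0
ee_pos: [0.5304, 0.2149, 0.185]
tcp_rot: [0.87, -0.493, 0.001, -0.001]
contact_force: [-0.8, -0.4, -1.3]
finger_gap: 0.04
```

```bash
python3 - <<'E'
from h import *
avg(1)
im,s=snap('w13'); cv2.imwrite('pics/t13.png',bot.grab_frame('top')[:,:,::-1])
E
```

```text
[0.025]
21.05 pos [0.5305 0.2149 0.1852] yaw -1.0313 th 1.5931 F [-0.77 -0.42 -1.3 ] M [ 0.0349 -0.024  -0.0513] sd 0.0 gap 0.0401 tau6 0.0249 0.0
21.05 [0.5305 0.2149 0.1852] -1.0313 [ 1.   -0.34  2.26] [ 0.018 -0.099  0.01 ] 0.04010030210698974
```

View pics/w13.png

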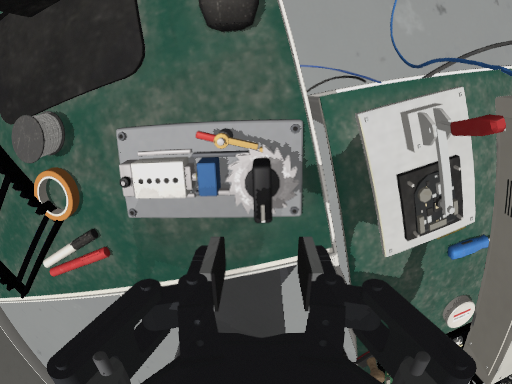

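```bash
python3 - <<'E'
from h import *
im=cv2.imread('pics/w13.png'); zoom(im,110,115,200,110,4,'w13a')
E
```

```text
(no output)
```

View pics/w13a.png

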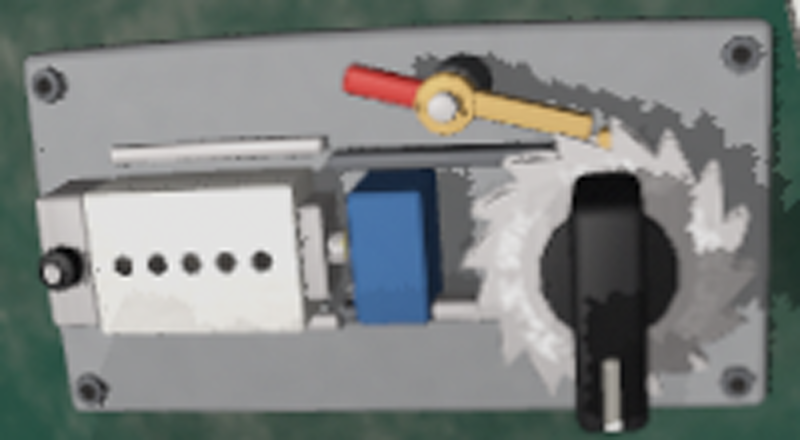

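```bash
python3 - <<'E'
from h import *
p,q=pickle.load(open('pics/w13.pkl','rb')); y=-1.009
for a,z in (([(613,362),(612,428)],.093),([(576,205),(578,425)],.093),([(641,205),(649,425)],.093)):
    P=wray(un(a,4,110,115),z,p,q)[:,:2]; d=P[1]-P[0]; print('theta',y-np.arctan2(d[1],d[0]))
P=wray(un([(42,60+-3),(30,60),(768,20),(765,405),(75,410)],4,110,115),.012,p,q)[:,:2]
d=P[2]-P[1]; print(np.arctan2(d[1],d[0]),np.linalg.norm(d))
d=P[3]-P[4]; print(np.arctan2(d[1],d[0]),np.linalg.norm(d))
im=cv2.imread('pics/t13.png'); zoom(im,150,150,125,100,6,'t13a')
E
```

```text
theta 1.6051251348269555
theta 1.592669719026265
theta 1.548151990916482
-1.004541150524138 0.20845046194962208
-1.0139233427743288 0.21167960830675991
```

View pics/t13a.png

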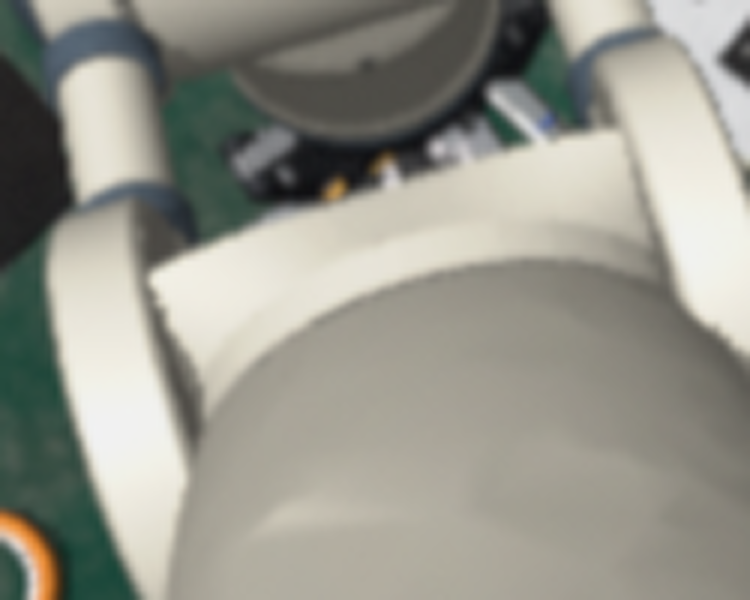

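View pics/t13.png

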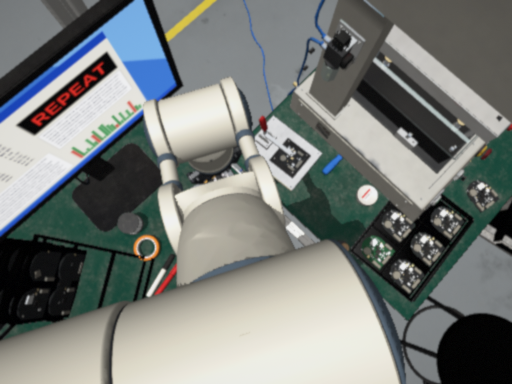

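The bar stands at 1.58 ± 0.03 rad, so the 1.571 catch is holding. The block is flush on the end stop with the foot against it, and the gripper is clear.

```bash
python3 - <<'E'
from h import *
print(bot.hand_in())
E
```

```text
the job is handed in; nothing more can be done
None
```

The block is clamped in the vise on the pawl alone, held at the second tooth after the foot began to squeeze. I handed the job in at about 21 s.

- **Placing:** I laid the block flat between the rails, about 1–2 mm off the end stop, and let go of it before touching the knob.
- **Feeling the squeeze:** The knob started one tooth on, at 0.393 rad. Its torque stayed idle at 0.034 N m at 0.862 rad, just past the 0.785 catch. It then rose at 0.33 N m per rad, which puts the start of the squeeze at about 0.944 rad. The second tooth after that is the catch at 1.571 rad.
- **Letting go:** I turned the knob to 1.65 rad, eased it back to 1.59 and opened the gripper.

**Last checks:** After letting go, the wrist camera put the bar at 1.55–1.61 rad, which fits the 1.571 catch. The block was flush on the end stop with the foot against it, and the gripper was well clear above. I moved none of the other things. The tin, tape, spool and screwdriver showed no change in the last pictures; I did not look closely at the stamp again.

**Disagreements:**
- The last torque reading, at 1.65 rad, was 0.28 N m against 0.267 expected.
- The top camera's view of the vise was blocked by the arm, so the final bar angle rests on the wrist camera alone.

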